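# Cull the short die insert, hold a sound one down on the spring stop

### The job

One of the three steel die inserts on the cart has too short a stem: first stand it upright in the open reject tray and let go of it. Then take either full-length insert and press it, flange down and centred, on the brass sprung plunger until its flange sits flat on the hard collar around the plunger, firmly but without forcing it, and finish while still holding it down there. Leave the other full-length insert and everything else on the cart where they stand.

Things in the scene. Friction and masses are not known exactly. Their poses are not given: they have to be found in the camera images.
- insert_short: The odd one: turned steel die insert standing on the cart: flange 46 mm diameter and 8 mm thick at the bottom, plain round stem 26 mm diameter above it, same axis. Origin at the centre of the flange's underside, z up along the stem. Only 34 mm tall overall (stem 26 mm long), about 0.2 kg. It may stand in any of the three places.
- insert_a: A sound one: turned steel die insert standing on the cart: flange 46 mm diameter and 8 mm thick at the bottom, plain round stem 26 mm diameter above it, same axis. Origin at the centre of the flange's underside, z up along the stem. 52 mm tall overall (stem 44 mm long), about 0.28 kg.
- insert_b: A sound one, same as insert_a: turned steel die insert standing on the cart: flange 46 mm diameter and 8 mm thick at the bottom, plain round stem 26 mm diameter above it, same axis. Origin at the centre of the flange's underside, z up along the stem. 52 mm tall overall, about 0.28 kg.
- tray_in (a point): Centre of the inner floor of the open aluminium reject tray, fixed to the cart; floor 5 mm above the cart top, inside 170 mm (its x) by 140 mm (its y), rim 24 mm above the cart top. Its x and y run along the tray's sides.
- collar: Hard steel collar (the stop) of the fixed spring station: ring 64 mm outer, 34 mm inner diameter, 25 mm high, on a round grey foot 110 mm diameter and 20 mm high. Origin at the centre of its underside, 20 mm above the cart top. Do not force it: a push on it of more than 60 N is too much.
- stop (a point): Centre of the collar's flat top face, 45 mm above the cart top; an insert flange sits flat here.
- plunger_top (a point): Centre of the flat top of the brass plunger, 29 mm diameter, in the middle of the collar; stands 15 mm above the collar (60 mm above the cart top) when free.
- plunger (a joint): How far the plunger is pressed straight down, m: 0 free, 0.015 level with the collar's top. Spring: starts to move at about 5 N, about 11 N when level with the collar; an insert's weight does not move it.
- canister: Bystander: tin canister 80 mm diameter with a knurled copper screw lid, 107 mm tall. Origin at the centre of its underside.
- ball_center (a point): Bystander: centre of a pink ball 72 mm diameter resting in a low wooden ring.
- dome: Bystander: cast iron dome weight 90 mm diameter, 53 mm tall. Origin at the centre of its underside.
- awl: Bystander: horn-handled awl lying flat, 145 mm long, 22 mm high and wide at the handle. Origin underneath near the handle's front end; point towards its +x.
Not all that is in view belongs to the job. Of the things shaped like the part that bears tray_in, the aluminium one is meant.

How it is judged (in metres and radians):
On the way, in this order (a step that is already met when the one before it is completed fails the run):
1. the short insert stands released in the reject tray (x of insert_short in the frame of tray_in between -0.085 and 0.085 m and y of insert_short in the frame of tray_in between -0.07 and 0.07 m and z of insert_short in the frame of tray_in below 0.004 m and angle between insert_short's own z axis and vertical below 0.1 rad and contact force between the fingers and insert_short below 0.05 N and linear speed of insert_short below 0.02 m/s), for 0.2 s.
2. a full-length insert, held, is pressed onto the collar with the plunger fully down (((value of joint plunger above 0.0135 m and contact force between insert_a and collar above 2 N and horizontal distance between insert_a and stop below 0.006 m and angle between insert_a's own z axis and vertical below 0.08 rad and contact force between the fingers and insert_a above 1 N and distance of insert_b from where it was at the start of the episode below 0.02 m and angle between insert_b's own z axis and vertical below 0.1 rad and contact force between the fingers and insert_b below 0.05 N) or (value of joint plunger above 0.0135 m and contact force between insert_b and collar above 2 N and horizontal distance between insert_b and stop below 0.006 m and angle between insert_b's own z axis and vertical below 0.08 rad and contact force between the fingers and insert_b above 1 N and distance of insert_a from where it was at the start of the episode below 0.02 m and angle between insert_a's own z axis and vertical below 0.1 rad and contact force between the fingers and insert_a below 0.05 N))), for 0.3 s.
At the end, for the whole second after the job is handed in: Short insert upright, released, on the tray floor. One full-length insert held by the fingers within 6 mm of the station axis and 0.08 rad of upright, plunger down 13.5 mm or more, over 2 N on the collar. Other full insert within 20 mm of its start (all of step 1 and ((value of joint plunger above 0.0135 m and contact force between insert_a and collar above 2 N and horizontal distance between insert_a and stop below 0.006 m and angle between insert_a's own z axis and vertical below 0.08 rad and contact force between the fingers and insert_a above 1 N and distance of insert_b from where it was at the start of the episode below 0.02 m and angle between insert_b's own z axis and vertical below 0.1 rad and contact force between the fingers and insert_b below 0.05 N) or (value of joint plunger above 0.0135 m and contact force between insert_b and collar above 2 N and horizontal distance between insert_b and stop below 0.006 m and angle between insert_b's own z axis and vertical below 0.08 rad and contact force between the fingers and insert_b above 1 N and distance of insert_a from where it was at the start of the episode below 0.02 m and angle between insert_a's own z axis and vertical below 0.1 rad and contact force between the fingers and insert_a below 0.05 N))); the arm keeps its last pose, push and grip.
It fails at once if an insert is forced onto the collar with more than 60 N (contact force between any of insert_a, insert_b and collar above 60 N).
It fails at once if a bystander is shifted by more than 30 mm (distance of any of canister, ball_center, dome, awl from where it was at the start of the episode above 0.03 m).
It also fails if it takes over 64 s, if anything falls off the work surface, if the arm or the gripper's body presses on something with over 40 N, if the wrist force passes 120 N, or if a joint passes its speed limit or range.

### The arm

A 6-joint arm with a two-finger parallel gripper is mounted at the origin on the work surface. World frame = base frame: x ahead of the robot, y to its left, z up, the work surface at z = 0. Lengths are in mm, angles in degrees, forces in N, time in s.
With the tool pointing down it reaches from about 300 to 850 mm from the base axis. Payload 4.2 kg.
Tool frame: the origin (TCP) lies midway between the tips of the shut fingers; the grasp point (between the pads) lies 19 mm behind it; y points along the fingers, z is the direction in which the jaws open and shut, and the axes are right-handed (so a half turn about y gives the same grasp; the last joint's range is limited). The gripper opens to 91 mm and grips with 3 to 60 N. Pads are 32 mm wide; open, the fingers measure 118 mm over their backs; the gripper's body (76 mm by 178 mm) begins 60 mm behind the grasp point.
Start: joints at [-64.4, 18.312, 89.639, -0, 72.044, -1.146], TCP at [258.773, -513.497, 213.976] pointing down, gripper open.
Joint ranges: [-177.97, 177.97], [-48.28, 115.42], [12.27, 149.76], [-77.06, 257.06], [2.81, 150.46], [-146.56, 146.56]. Speed limits (degrees/s): [147.25, 147.25, 180, 180, 180, 180].

### API

Orientations are given as [roll, pitch, yaw] about the fixed x, y, z axes, in that order (R = Rz(yaw) Ry(pitch) Rx(roll)).
In Python, from workcell import env gives the robot as it stands.
- The arm moves only by the shell command python3 -m handwheel 'ROWS' [FORCE]. ROWS is JSON, a list of rows, each a list of 3 entries, a list of its own where there are three numbers: the opening, from 0 (shut) to 1 (fully open), then the shift along the tool's x, y, z in mm, then the turn, a rotation vector about the tool's x, y, z in degrees. A call has exactly 10 rows; each row shifts and turns the commanded pose from where the row before left it, along the tool's axes as they then stand; what a row does not reach is not made up. A row lasts 1/12 s, in which the tool goes at most 41.7 mm and 7.16 degrees, less where a joint would pass 70% of its speed; a pose out of reach is approached as far as the arm can. A call is refused whole if a number of a shift passes 41.7 or a number of a turn 7.16, either way. A call with a gripper value outside its range is refused whole. The fingers move at their own pace and stop on an object; FORCE is the grip in N (left out, the last holds). Time passes only in rows, so rows that do not move let the fingers close, or fill a call up. It gives the time, the measured TCP pose, the force and the opening at its end, in the units of the state.
- env.state(): the state, without advancing time (a new reading comes with each control period).
- env.grab_frame(name): name is "side" or "top"; returns the picture (480x640x3 uint8, red, green, blue); there is no depth.
- env.camera_info(name): a dict with "fx", "fy", "cx", "cy" (pixels), "camera_from_world" (4x4, takes a point from world to camera coordinates). Camera axes: x right, y down, z forward; pixel columns grow to the right and rows downward; lengths in mm; the calibration is good to about 2 mm. A picture is of the moment at which its call begins. camera_info takes no time and is no camera call.
- env.job_done(): hands the job in, once; it reports no verdict.
Trained networks look in the newest picture that a camera, given by its name, has taken for a name from the list of things; names that differ only in an ending like _2 or _b are one class to them, and where a whole thing is asked for, a point or a joint stands for the part that bears it (a point fixed in the world has none). Each returns a list of dicts, best first, with "p" (0 to 1); they miss things now and then, are a little off and sometimes report something else, mostly with a low value. They report only what shows in the picture. A call takes as long as a camera call. They do not tell look-alikes from the thing itself.
- env.masks_of(camera, label): "region" (480x640 bool, what is visible of it) and "location" ([column, row] in pixels, amid what is visible of it).
The state is a dict: "time_s": time; "qpos": joint angles; "qvel": joint speeds; "effort": joint torques, N m; "ee_pos": TCP position; "ee_rot": TCP orientation; "force": force on the tool from outside, world axes, zero at the start; "torque": the same for the moment, N m; "gripper_width": finger opening in mm.
Only numpy, scipy, OpenCV 4.12 (cv2) and the standard library are available. Lean on these libraries where they do the work, as an engineer would, in place of code of your own. Each camera call takes 0.05 s, during which the arm holds its last target.

## Working session

There is one attempt and no reset: what is moved stays moved. The work goes in short steps, Python scripts to look and compute and a shell command to move; the robot and the scene stay as the last step left them, time stands still between calls to the robot, and variables do not carry over. Pictures are saved under pics/ and viewed, and the job is handed in when it is done.

```bash
ls; mkdir -p pics; python3 - <<'E'
from workcell import env
import cv2
print(env.state())
for c in("side","top"):
    im=env.grab_frame(c); cv2.imwrite(f"pics/{c}0.png",im[:,:,::-1]); i=env.camera_info(c); print(c,i)
    for l in["insert_short","insert_a","tray_in","collar","plunger_top","canister","dome","awl","ball_center"]:
        print(l,[(round(d["p"],2),[round(float(v)) for v in d["location"]],int(d["region"].sum())) for d in env.masks_of(c,l)])
E
```

```text
pics
{'time_s': 0.0, 'qpos': array([-6.44009872e+01,  1.83522525e+01,  8.97063600e+01, -1.42812337e-03,
        7.20446695e+01, -1.14391364e+00]), 'qvel': array([ 0.02407031,  0.022034  , -0.0518676 , -0.00139553,  0.02824569,
       -0.10244142]), 'effort': array([ 6.55109852e-04, -4.12465024e+01, -2.31973028e+01,  7.26297917e-02,
        4.56526293e-02, -1.35486766e-04]), 'ee_pos': array([ 258.53422246, -513.02878495,  213.11447567]), 'ee_rot': array([-9.01032885e+01,  7.04389690e-04, -1.53256633e+02]), 'force': array([ 0.33110921, -1.03602344,  0.24782175]), 'torque': array([-0.02773439, -0.0199623 ,  0.04643345]), 'gripper_width': 90.857272902827}
side {'fx': 516.1664441344205, 'fy': 516.1664441344205, 'cx': 322.1768640038315, 'cy': 249.73591163569293, 'camera_from_world': array([[-8.46286910e-01, -5.32499295e-01,  1.55873774e-02,
         3.84901393e+02],
       [-3.53562499e-01,  5.39539825e-01, -7.64127173e-01,
         3.00635348e+02],
       [ 3.98487170e-01, -6.52181936e-01, -6.44877273e-01,
         1.08928900e+03],
       [ 0.00000000e+00,  0.00000000e+00,  0.00000000e+00
[... 638 characters left out ...]
       [-9.75667437e-01, -1.97308158e-02, -2.18366086e-01,
         5.01635229e+02],
       [ 2.18220894e-01,  9.26050594e-03, -9.75855463e-01,
         9.66958333e+02],
       [ 0.00000000e+00,  0.00000000e+00,  0.00000000e+00,
         1.00000000e+00]])}
insert_short [(0.93, [161, 259], 367)]
insert_a [(0.91, [197, 257], 338), (0.64, [175, 202], 388), (0.57, [161, 259], 370)]
tray_in [(0.87, [435, 384], 6634), (0.84, [497, 169], 5460), (0.64, [523, 288], 6376), (0.58, [404, 254], 5949)]
collar [(0.78, [283, 222], 609)]
plunger_top [(0.72, [288, 216], 192)]
canister [(0.93, [278, 121], 1825)]
dome [(0.67, [182, 140], 1203)]
awl [(0.82, [302, 302], 487)]
ball_center [(0.62, [387, 138], 809)]
```

View pics/side0.png

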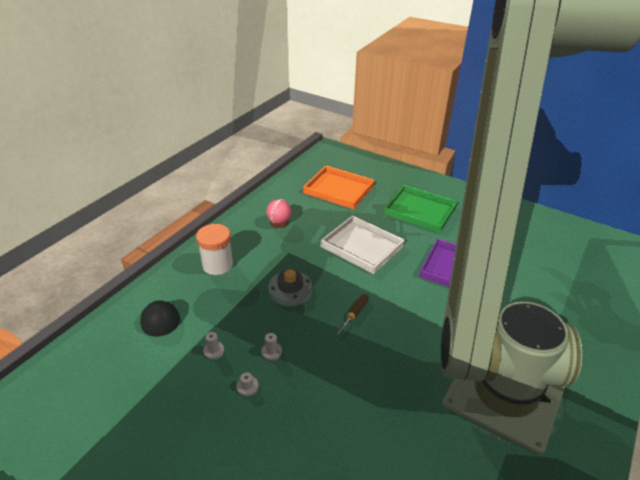

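View pics/top0.png

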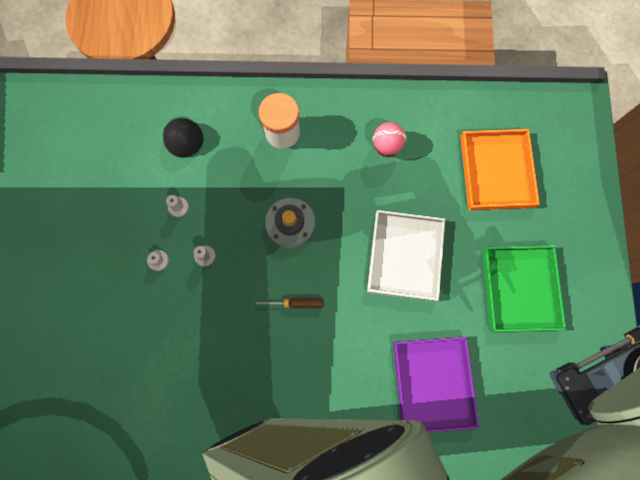

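```bash
cat > h.py <<'E'
import numpy as np, cv2
from scipy.optimize import least_squares
from workcell import env
def proj(i,P):
    M=np.array(i["camera_from_world"]); q=np.asarray(P,float)@M[:3,:3].T+M[:3,3]
    return np.c_[i["fx"]*q[:,0]/q[:,2]+i["cx"], i["fy"]*q[:,1]/q[:,2]+i["cy"]]
def back(i,uv,z):
    M=np.array(i["camera_from_world"]);R=M[:3,:3];c=-R.T@M[:3,3]
    d=R.T@np.array([(uv[0]-i["cx"])/i["fx"],(uv[1]-i["cy"])/i["fy"],1]); return c+d*(z-c[2])/d[2]
a=np.linspace(0,2*np.pi,60)
def circ(x,y,r,z): return np.c_[x+r*np.cos(a),y+r*np.sin(a),0*a+z]
def sil(i,x,y,parts):
    m=np.zeros((480*4,640*4),np.uint8)
    for r,z0,z1 in parts:
        h=cv2.convexHull(((proj(i,np.r_[circ(x,y,r,z0),circ(x,y,r,z1)])+.5)*4).astype(np.float32).reshape(-1,1,2))
        cv2.fillPoly(m,[np.round(h).astype(int)],1)
    return m
def cen(m):
    M=cv2.moments(m,True); return np.array([M["m10"]/M["m00"],M["m01"]/M["m00"]])
def scen(i,x,y,parts): return (cen(sil(i,x,y,parts))+.5)/4-.5
def fit(obs,parts,g):
    f=lambda p: np.concatenate([scen(i,p[0],p[1],parts)-c for i,c in obs])
    s=least_squares(f,g,diff_step=3e-3); return s.x,s.fun
INS=lambda h:[(23,0,8),(13,8,h)]
E
python3 - <<'E'
from h import *
T=env.camera_info("top");S=env.camera_info("side")
mm={}
for c in("top","side"):
    im=env.grab_frame(c)
    for l in("insert_short","insert_a","collar","tray_in","dome","canister"):
        mm[c,l]=[(d["p"],cen(d["region"].astype(np.uint8)),d["region"]) for d in env.masks_of(c,l)]
    cv2.imwrite(f"pics/crop_{c}.png",cv2.resize(im[:,:,::-1][(180,0)[0]:280,140:320] if c=="top" else im[:,:,::-1][310:410,180:320],None,fx=4,fy=4,interpolation=cv2.INTER_CUBIC))
for c in mm: print(c,[(round(p,2),k.round(1).tolist()) for p,k,_ in mm[c]])
allm={c:[k for l in("insert_short","insert_a") for _,k,_ in mm[c,l]] for c in("top","side")}
near=lambda c,uv:min(allm[c],key=lambda k:np.hypot(*(k-uv)))
for n,h,t,s in(("short",34,(158,260),(248,385)),("X",52,(177,204),(213,346)),("Y",52,(203,255),(272,347))):
    kt,ks=near("top",t),near("side",s)
    g=back(T,kt,20)[:2]
    print(n,kt,ks,fit([(T,kt),(S,ks)],INS(h),g),fit([(T,kt)],INS(h),g)[0],fit([(S,ks)],INS(h),g)[0])
# foot+collar+plunger approx: collar
print("plunger top", back(T,(288.5,217.5),60), back(S,(290,272),60))
reg=mm["top","tray_in"]
for p,k,r in reg:
    if abs(k[0]-405)<15:
        rc=cv2.minAreaRect(np.argwhere(r)[:,::-1].astype(np.float32)); print(rc)
        print([back(T,q,24)[:2].round(1) for q in cv2.boxPoints(rc)], back(T,rc[0],24))
E
```

```text
('top', 'insert_short') [(0.54, [157.1, 259.3])]
('top', 'insert_a') [(0.92, [203.2, 254.9]), (0.69, [176.7, 205.2]), (0.55, [182.2, 136.8])]
('top', 'collar') [(0.68, [289.0, 220.0])]
('top', 'tray_in') [(0.92, [498.3, 169.2]), (0.84, [405.8, 255.2]), (0.65, [522.5, 288.3]), (0.62, [435.7, 382.8])]
('top', 'dome') [(0.65, [182.1, 136.5])]
('top', 'canister') [(0.81, [279.4, 119.2])]
('side', 'insert_short') [(0.58, [247.3, 384.0]), (0.55, [357.7, 306.3]), (0.46, [278.8, 210.5])]
('side', 'insert_a') [(0.93, [271.4, 347.3]), (0.92, [213.1, 346.2])]
('side', 'collar') [(0.62, [290.0, 283.0]), (0.61, [362.6, 243.6])]
('side', 'tray_in') [(0.87, [339.5, 186.6]), (0.64, [439.3, 262.2]), (0.58, [421.0, 207.8]), (0.55, [362.7, 243.5])]
('side', 'dome') [(0.92, [159.3, 318.5])]
('side', 'canister') [(0.69, [215.5, 248.5]), (0.3, [290.7, 283.0]), (0.3, [289.7, 275.7])]
short [157.14589666 259.26443769] [247.28708134 383.9784689 ] (array([465.50552429, 282.0761943 ]), array([ 0.62532509,  0.52489163, -0.66712272,  0.14461236])) [466.70842755 283.56850276] [464.61299863 280.99469129]
X [176.66838046 205.22365039] [213.12682927 346.22439024] (array([587.40469992, 248.4319316 ]), array([ 0.23677715,  0.4035734 , -0.39005946, -0.00056144])) [588.34929639 249.06274771] [586.67719904 247.87436501]
Y [203.18961039 254.87012987] [271.39694656 347.30279898] (array([476.89575348, 181.25588811]), array([ 0.47978884,  0.38383933, -0.6699357 ,  0.27669977])) [477.71517269 182.38900528] [476.10208224 179.81209888]
plunger top [551.52769996  -5.24202595  60.        ] [554.3036505   -6.98173447  60.        ]
((406.5846252441406, 255.32310485839844), (74.17277526855469, 83.84748077392578), 7.125016689300537)
[array([ 401. , -168.9]), array([ 584.2, -191.3]), array([ 566.5, -351.7]), array([ 384.9, -323.5])] [ 482.39097115 -258.80419426   24.        ]
```

```bash
python3 - <<'E'
import cv2
a=cv2.imread("pics/side0.png"); cv2.imwrite("pics/c_st.png",cv2.resize(a[245:325,250:350],None,fx=6,fy=6,interpolation=cv2.INTER_CUBIC))
a=cv2.imread("pics/top0.png"); cv2.imwrite("pics/c_stt.png",cv2.resize(a[185:265,240:340],None,fx=6,fy=6,interpolation=cv2.INTER_CUBIC))
E
```

```text
(no output)
```

View pics/crop_side.png

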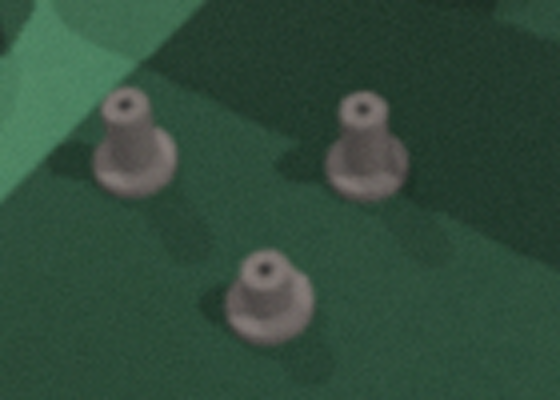

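View pics/crop_top.png

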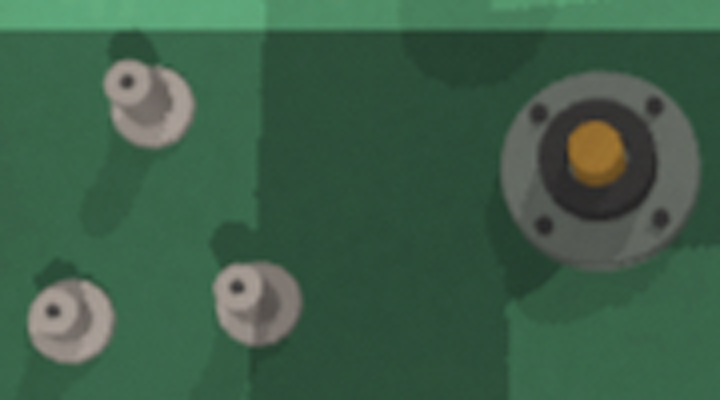

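View pics/c_st.png

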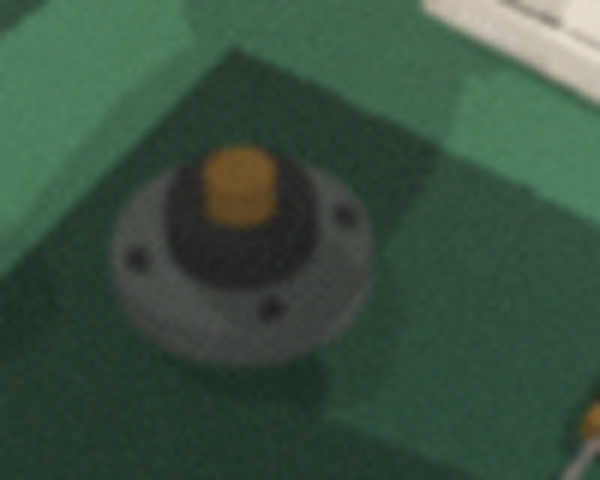

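View pics/c_stt.png

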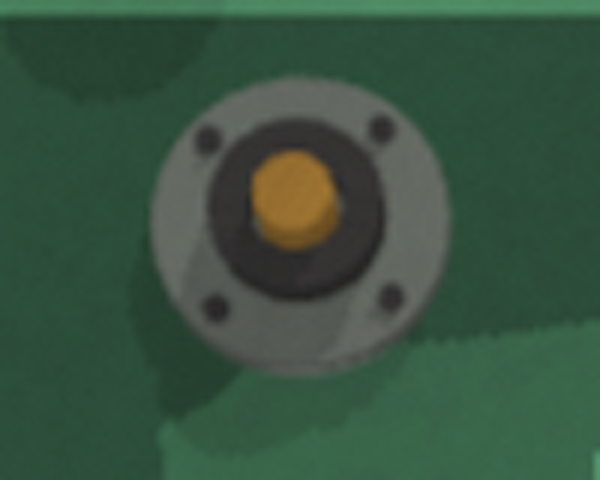

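Candidates (top pixel): inserts at (157,260), (177,205) and (203,255). The one at (157,260) has the visibly shorter stem (side view 248,385), so it is the short one. The trays are white/aluminium at (405,255), with orange (498,169), green (523,288) and purple (435,383) as decoys, so I take the white one. Next I refine the station position.

```bash
cat > st.py <<'E'
from h import *
T=env.camera_info("top");S=env.camera_info("side")
obs=[]
for c,i,(y0,y1,x0,x1) in(("top",T,(195,240,265,312)),("side",S,(260,300,268,312))):
    a=cv2.imread(f"pics/{c}0.png"); h=cv2.cvtColor(a,cv2.COLOR_BGR2HSV)
    m=cv2.inRange(h,(8,110,60),(28,255,255)); k=np.zeros_like(m);k[y0:y1,x0:x1]=m[y0:y1,x0:x1]
    n,l,s,_=cv2.connectedComponentsWithStats(k); j=1+s[1:,4].argmax(); m=(l==j).astype(np.uint8)
    print(c,s[j],cen(m), sil(i,553,-6,[(14.5,45,60)]).sum()/16); obs.append((i,cen(m)))
P=[(14.5,45,60)]
print(fit(obs,P,[553,-6]),fit(obs[:1],P,[553,-6])[0],fit(obs[1:],P,[553,-6])[0])
# overlay check
for c,i in(("top",T),("side",S)):
    a=cv2.resize(cv2.imread(f"pics/{c}0.png"),None,fx=4,fy=4,interpolation=cv2.INTER_CUBIC)
    x,y=fit(obs,P,[553,-6])[0]
    for r,z in((14.5,60),(32,45),(55,20),(55,0)):
        cv2.polylines(a,[np.round((proj(i,circ(x,y,r,z))+.5)*4).astype(int)],True,(0,0,255),1)
    for ix,iy,h in((465.5,282.1,34),(587.4,248.4,52),(476.9,181.3,52)):
        for r,z in((23,0),(23,8),(13,h)): cv2.polylines(a,[np.round((proj(i,circ(ix,iy,r,z))+.5)*4).astype(int)],True,(0,0,255),1)
    u=(slice(720,1120),slice(560,1300)) if c=="top" else (slice(1040,1620),slice(760,1380))
    cv2.imwrite(f"pics/ov_{c}.png",a[u])
E
python3 st.py
```

```text
top [282 210  15  17 193] [288.66321244 218.03108808] 172.375
side [284 269  12  14 141] [289.56028369 275.79432624] 129.9375
(array([553.04614324,  -4.34713191]), array([-0.20204914, -0.21524632,  0.45090588, -0.61631044])) [552.63085702  -4.72630442] [553.05025267  -3.58432416]
```

```bash
python3 -m handwheel '[[0.6,[0,0,0],[0,-6.33,0]],[0.6,[0,0,0],[0,-6.33,0]],[0.6,[0,0,0],[0,-6.33,0]],[0.6,[0,0,0],[0,-6.33,0]],[0.6,[0,0,0],[0,-6.33,0]],[0.6,[0,0,0],[0,-6.33,0]],[0.6,[0,0,0],[0,-6.33,0]],[0.6,[0,0,0],[0,-6.33,0]],[0.6,[0,0,0],[0,-6.33,0]],[0.6,[0,0,0],[0,-6.33,0]]]' 45; python3 -c "
from workcell import env;print(env.state())"
```

```text
time_s: 2.53
ee_pos: [258.8, -513.5, 214.0]
ee_rot: [-90.0, -0.0, -89.6]
force: [-0.4, -0.4, -0.1]
gripper_width: 54.8
{'time_s': 2.5333, 'qpos': array([-6.44006425e+01,  1.83124745e+01,  8.96378489e+01,  1.31372704e-03,
        7.20440889e+01, -6.47595650e+01]), 'qvel': array([ 5.47840281e-02, -5.76996116e-02, -2.14713376e-02, -1.31303984e-02,
        5.34153700e-02, -7.51051805e+01]), 'effort': array([ 6.07159036e-04, -4.11844075e+01, -2.31810576e+01, -2.48097949e-04,
        8.19977210e-02,  1.09137319e+00]), 'ee_pos': array([ 258.78298134, -513.50463703,  213.97797529]), 'ee_rot': array([-8.99964869e+01, -4.52121941e-03, -8.96414826e+01]), 'force': array([-0.36589946, -0.3544087 , -0.09947591]), 'torque': array([ 0.00251952, -0.08890386,  0.04732884]), 'gripper_width': 54.76729189962682}
```

View pics/ov_top.png

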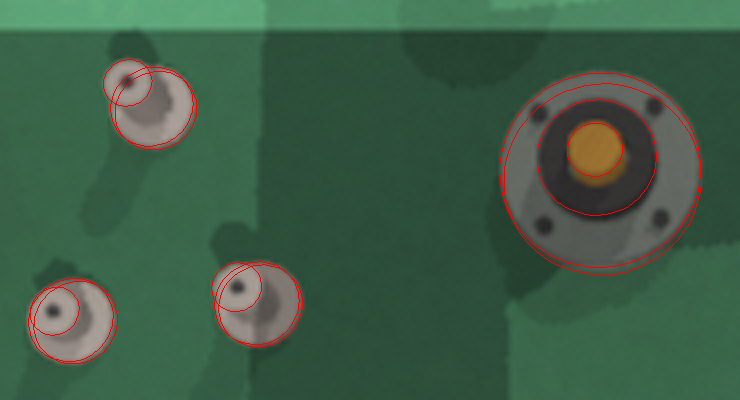

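View pics/ov_side.png

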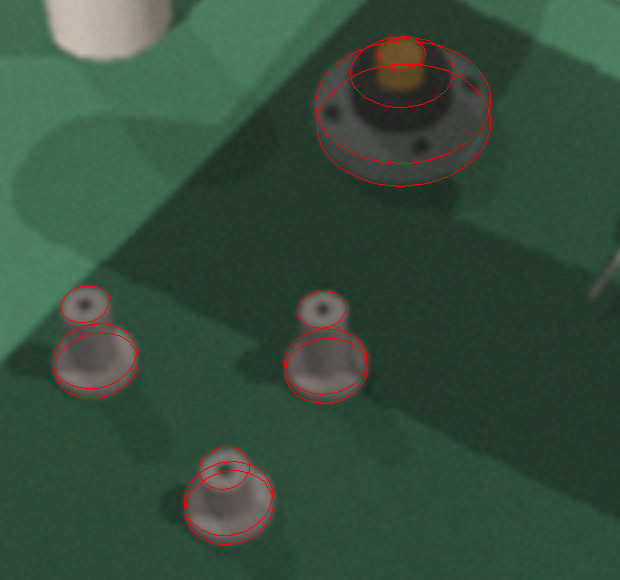

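The overlays match all three inserts (the short one's 34 mm outline fits) and the station, so I move towards the short insert.

```bash
python3 -m handwheel '[[0.6,[-38,0,9],[0,0,0]],[0.6,[-38,0,9],[0,0,0]],[0.6,[-38,0,9],[0,0,0]],[0.6,[-38,0,9],[0,0,0]],[0.6,[-38,0,9],[0,0,0]],[0.6,[-38,0,9],[0,0,0]],[0.6,[-38,0,9],[0,0,0]],[0.6,[-38,0,9],[0,0,0]],[0.6,[-38,0,9],[0,0,0]],[0.6,[-38,0,9],[0,0,0]]]' 45; 
python3 -m handwheel '[[0.6,[-38,5,10],[0,0,0]],[0.6,[-38,5,10],[0,0,0]],[0.6,[-38,5,10],[0,0,0]],[0.6,[-38,5,10],[0,0,0]],[0.6,[-38,5,10],[0,0,0]],[0.6,[-38,5,10],[0,0,0]],[0.6,[-38,5,10],[0,0,0]],[0.6,[-38,5,10],[0,0,0]],[0.6,[-38,5,10],[0,0,0]],[0.6,[-38,5,10],[0,0,0]]]' 45
```

```text
time_s: 3.37
ee_pos: [348.4, -131.7, 214.2]
ee_rot: [-89.9, -0.0, -90.0]
force: [1.3, -0.0, 0.2]
gripper_width: 54.9
time_s: 4.2
ee_pos: [448.3, 248.8, 163.8]
ee_rot: [-90.0, -0.0, -89.9]
force: [-0.1, -0.7, 0.0]
gripper_width: 54.7
```

```bash
python3 -m handwheel '[[0.6,[-11,10,5.7],[0,0,0]],[0.6,[-11,10,5.7],[0,0,0]],[0.6,[-11.2,10,5.8],[0,0,0]],[0.6,[0,12,0],[0,0,0]],[0.6,[0,12,0],[0,0,0]],[0.6,[0,12,0],[0,0,0]],[0.6,[0,12,0],[0,0,0]],[0.6,[0,10,0],[0,0,0]],[0.6,[0,10,0],[0,0,0]],[0.6,[0,5,0],[0,0,0]]]' 45
python3 - <<'E'
from h import *
for c in("side","top"):
    a=env.grab_frame(c)[:,:,::-1]; a=a[300:420,180:340] if c=="side" else a[170:290,110:270]
    cv2.imwrite(f"pics/g1_{c}.png",cv2.resize(a,None,fx=4,fy=4,interpolation=cv2.INTER_CUBIC))
print(env.state()["ee_pos"])
E
```

```text
time_s: 5.03
ee_pos: [464.7, 278.8, 59.5]
ee_rot: [-90.1, -0.1, -90.0]
force: [-0.0, -0.8, -0.0]
gripper_width: 54.9
[464.82660113 279.1556672   59.946201  ]
```

View pics/g1_side.png

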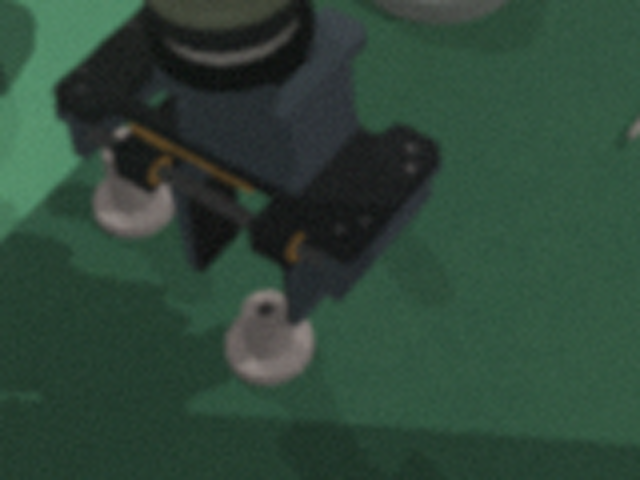

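View pics/g1_top.png

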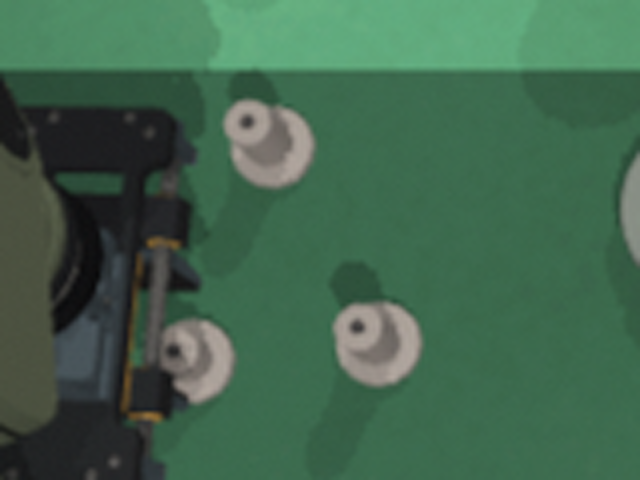

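```bash
python3 - <<'E'
from h import *
for c in("side","top"):
    i=env.camera_info(c); p=proj(i,[[464.8-27.4,279.2,60],[464.8+27.4,279.2,60],[464.8,279.2,60]]); o=(180,300) if c=="side" else (110,170)
    print(c,((p-o+.5)*4).round())
E
python3 -m handwheel '[[0.6,[-2.9,0,0.7],[0,0,0]],[0.6,[0,8,0],[0,0,0]],[0.6,[0,8,0],[0,0,0]],[0.6,[0,8,0],[0,0,0]],[0.6,[0,8,0],[0,0,0]],[0.6,[0,8,0],[0,0,0]],[0.6,[0,6,0],[0,0,0]],[0.6,[0,2.5,0],[0,0,0]],[0.6,[0,0,0],[0,0,0]],[0.6,[0,0,0],[0,0,0]]]' 45
```

```text
side [[307. 297.]
 [223. 250.]
 [265. 273.]]
top [[157. 395.]
 [168. 291.]
 [162. 343.]]
time_s: 5.97
ee_pos: [466.1, 282.8, 12.3]
ee_rot: [-90.0, -0.0, -90.0]
force: [0.4, 0.2, 0.4]
gripper_width: 54.8
```

```bash
python3 -m handwheel '[[0,[0,1,0],[0,0,0]],[0,[0,0,0],[0,0,0]],[0,[0,0,0],[0,0,0]],[0,[0,0,0],[0,0,0]],[0,[0,0,0],[0,0,0]],[0,[0,0,0],[0,0,0]],[0,[0,0,0],[0,0,0]],[0,[0,0,0],[0,0,0]],[0,[0,0,0],[0,0,0]],[0,[0,0,0],[0,0,0]]]' 40
```

```text
time_s: 6.8
ee_pos: [465.8, 282.7, 11.6]
ee_rot: [-90.0, -0.0, -90.0]
force: [-3.5, 0.1, 4.7]
gripper_width: 25.1
```

```bash
python3 -m handwheel '[[0,[0,-4,0],[0,0,0]],[0,[0,-8,0],[0,0,0]],[0,[0,-12,0],[0,0,0]],[0,[0,-16,0],[0,0,0]],[0,[0,-16,0],[0,0,0]],[0,[0,-16,0],[0,0,0]],[0,[10,-12,0],[0,0,0]],[0,[20,-8,0],[0,0,0]],[0,[26,0,1],[0,0,0]],[0,[30,0,1],[0,0,0]]]' 40
python3 -m handwheel '[[0,[32,0,1],[0,0,0]],[0,[32,0,1],[0,0,0]],[0,[32,0,1],[0,0,0]],[0,[32,0,1],[0,0,0]],[0,[32,0,1],[0,0,0]],[0,[32,0,1],[0,0,0]],[0,[32,0,1],[0,0,0]],[0,[32,0,1],[0,0,0]],[0,[32,0,1],[0,0,0]],[0,[32,0,1],[0,0,0]]]' 40
python3 - <<'E'
from h import *
for c in("side","top"):
    a=env.grab_frame(c)[:,:,::-1]; cv2.imwrite(f"pics/m1_{c}.png",a)
print(env.state()["ee_pos"])
E
```

```text
time_s: 7.63
ee_pos: [468.5, 196.0, 104.3]
ee_rot: [-89.9, 0.0, -89.8]
force: [0.7, -1.1, -2.0]
gripper_width: 25.3
time_s: 8.47
ee_pos: [477.6, -125.4, 103.7]
ee_rot: [-90.0, -0.0, -90.0]
force: [1.2, 0.3, -2.0]
gripper_width: 25.4
[ 478.44346905 -127.74819544  103.80690988]
```

View pics/m1_side.png

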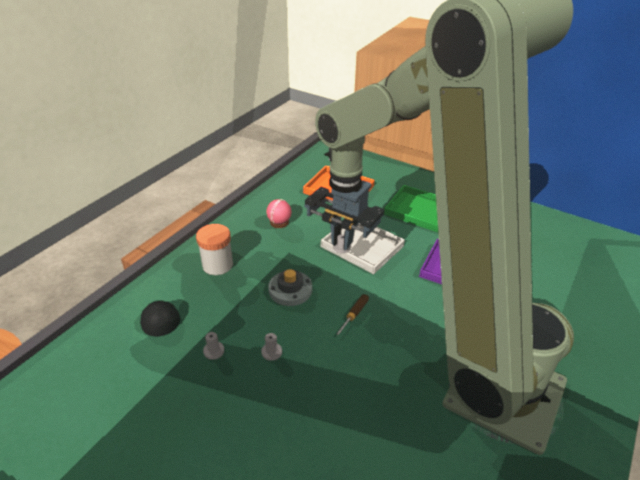

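```bash
python3 - <<'E'
from h import *
S=env.camera_info("side");T=env.camera_info("top")
print(back(S,(363,243.5),14),back(T,(405.8,255.2),14))
E
python3 -m handwheel '[[0,[14,0,0.4],[0,0,0]],[0,[14,0,0.4],[0,0,0]],[0,[14,0,0.4],[0,0,0]],[0,[14,0,0.4],[0,0,0]],[0,[14,0,0.4],[0,0,0]],[0,[14,0,0.4],[0,0,0]],[0,[14,0,0.4],[0,0,0]],[0,[14,0,0.4],[0,0,0]],[0,[14,0,0.4],[0,0,0]],[0,[4,0,0.4],[0,0,0]]]' 40
```

```text
[ 480.82625243 -254.48765653   14.        ] [ 484.59281356 -258.78798194   14.        ]
time_s: 9.4
ee_pos: [482.8, -255.6, 103.5]
ee_rot: [-90.0, -0.1, -90.0]
force: [-0.2, -0.8, -1.6]
gripper_width: 25.2
```

```bash
python3 -m handwheel '[[0,[0,10,0],[0,0,0]],[0,[0,12,0],[0,0,0]],[0,[0,12,0],[0,0,0]],[0,[0,12,0],[0,0,0]],[0,[0,12,0],[0,0,0]],[0,[0,10,0],[0,0,0]],[0,[0,8,0],[0,0,0]],[0,[0,5,0],[0,0,0]],[0,[0,2,0],[0,0,0]],[0,[0,0,0],[0,0,0]]]' 40
python3 -m handwheel '[[0,[0,0.5,0],[0,0,0]],[0,[0,0.5,0],[0,0,0]],[0,[0,0.5,0],[0,0,0]],[0,[0,0.5,0],[0,0,0]],[0,[0,0.5,0],[0,0,0]],[0,[0,0.5,0],[0,0,0]],[0,[0,0.3,0],[0,0,0]],[0,[0,0.2,0],[0,0,0]],[0,[0,0,0],[0,0,0]],[0,[0,0,0],[0,0,0]]]' 40
```

```text
time_s: 10.23
ee_pos: [482.4, -253.1, 20.1]
ee_rot: [-90.0, 0.0, -89.9]
force: [0.3, 0.4, -1.8]
gripper_width: 25.0
time_s: 11.07
ee_pos: [482.5, -253.2, 16.9]
ee_rot: [-90.0, -0.0, -90.0]
force: [-1.2, 0.9, -2.1]
gripper_width: 25.1
```

```bash
python3 -m handwheel '[[0,[0,0.3,0],[0,0,0]],[0,[0,0.3,0],[0,0,0]],[0,[0,0,0],[0,0,0]],[0.6,[0,0,0],[0,0,0]],[0.6,[0,0,0],[0,0,0]],[0.6,[0,0,0],[0,0,0]],[0.6,[0,0,0],[0,0,0]],[0.6,[0,0,0],[0,0,0]],[0.6,[0,0,0],[0,0,0]],[0.6,[0,0,0],[0,0,0]]]' 40
python3 -m handwheel '[[0.6,[0,-3,0],[0,0,0]],[0.6,[0,-6,0],[0,0,0]],[0.6,[0,-10,0],[0,0,0]],[0.6,[0,-14,0],[0,0,0]],[0.6,[0,-20,0],[0,0,0]],[0.6,[0,-25,0],[0,0,0]],[0.6,[0,-25,0],[0,0,0]],[0.6,[-20,-10,0],[0,0,0]],[0.6,[-30,0,0],[0,0,0]],[0.6,[-36,0,0],[0,0,0]]]' 40
python3 -m handwheel '[[0.6,[-35,0,0],[0,0,0]],[0.6,[-35,0,0],[0,0,0]],[0.6,[-35,0,0],[0,0,0]],[0.6,[-35,0,0],[0,0,0]],[0.6,[-35,0,0],[0,0,0]],[0.6,[-35,0,0],[0,0,0]],[0.6,[-35,0,0],[0,0,0]],[0.6,[-35,0,0],[0,0,0]],[0.6,[-35,0,0],[0,0,0]],[0.6,[-28,0,0],[0,0,0]]]' 40
python3 - <<'E'
from h import *
for c in("side","top"):
    a=env.grab_frame(c)[:,:,::-1]; cv2.imwrite(f"pics/m2_{c}.png",a)
print(env.state()["ee_pos"])
E
```

```text
time_s: 11.9
ee_pos: [482.5, -253.2, 16.3]
ee_rot: [-90.0, -0.0, -90.0]
force: [0.8, 0.0, -1.0]
gripper_width: 54.3
time_s: 12.73
ee_pos: [483.4, -167.8, 131.6]
ee_rot: [-89.8, -0.1, -90.1]
force: [1.6, -0.6, -0.4]
gripper_width: 54.6
time_s: 13.57
ee_pos: [482.1, 178.3, 130.6]
ee_rot: [-89.9, 0.1, -89.9]
force: [-0.3, -0.2, -0.4]
gripper_width: 54.7
[482.50756166 179.43782699 130.46690982]
```

View pics/m2_side.png

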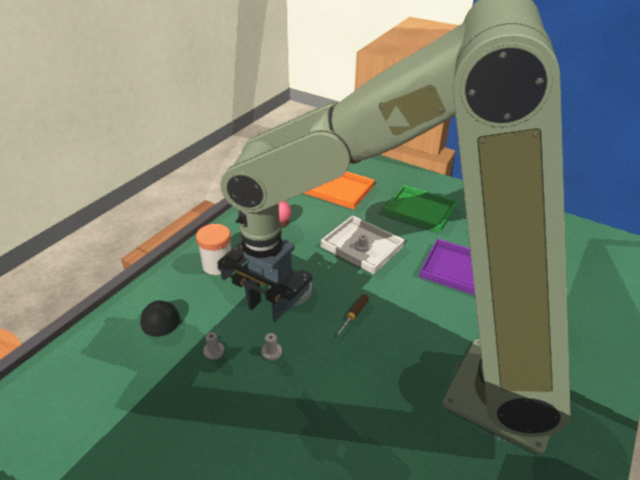

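View pics/m2_top.png

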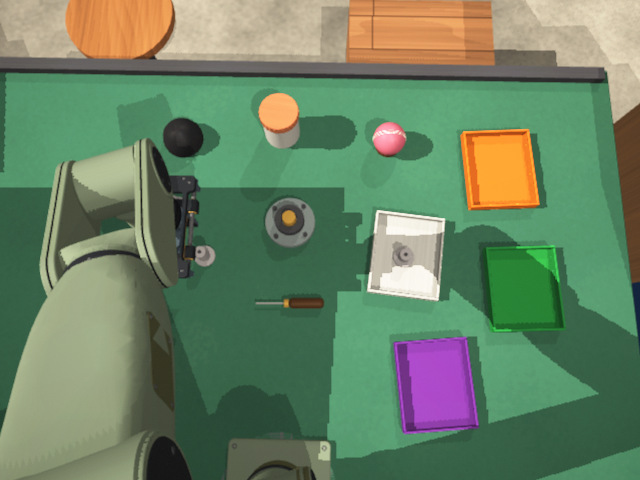

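The short insert stands upright in the white tray at top (404,255), side (363,241). The other two are unmoved, so I now take the full insert at (477,181).

```bash
python3 -m handwheel '[[0.6,[-1.9,8,-5.6],[0,0,0]],[0.6,[0,12,0],[0,0,0]],[0.6,[0,14,0],[0,0,0]],[0.6,[0,14,0],[0,0,0]],[0.6,[0,10,0],[0,0,0]],[0.6,[0,5,0],[0,0,0]],[0.6,[0,2,0],[0,0,0]],[0.6,[0,0,0],[0,0,0]],[0.6,[0,0,0],[0,0,0]],[0.6,[0,0,0],[0,0,0]]]' 50
python3 - <<'E'
from h import *
for c in("side","top"):
    a=env.grab_frame(c)[:,:,::-1]; a=a[270:390,180:340] if c=="side" else a[170:290,130:290]
    cv2.imwrite(f"pics/g2_{c}.png",cv2.resize(a,None,fx=4,fy=4,interpolation=cv2.INTER_CUBIC))
print(env.state()["ee_pos"])
E
```

```text
time_s: 14.5
ee_pos: [477.1, 177.7, 65.0]
ee_rot: [-89.9, 0.0, -90.0]
force: [-0.7, 0.4, -0.2]
gripper_width: 54.8
[476.92927732 177.78170327  64.88673566]
```

View pics/g2_side.png

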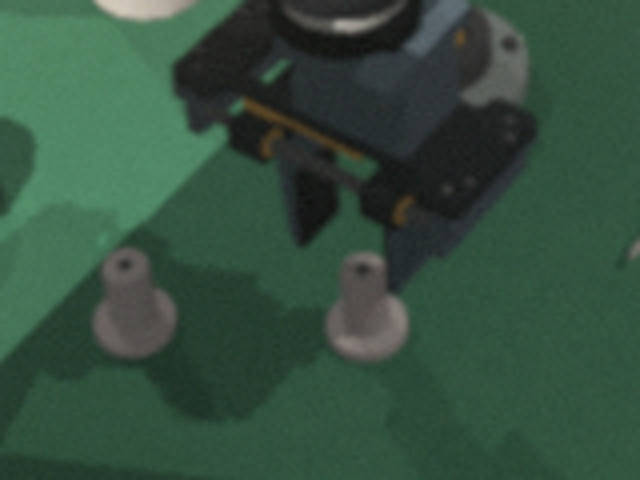

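```bash
python3 -m handwheel '[[0.6,[-3.5,0,0],[0,0,0]],[0.6,[0,5,0],[0,0,0]],[0.6,[0,9,0],[0,0,0]],[0.6,[0,10,0],[0,0,0]],[0.6,[0,10,0],[0,0,0]],[0.6,[0,9,0],[0,0,0]],[0.6,[0,6,0],[0,0,0]],[0.6,[0,3,0],[0,0,0]],[0.6,[0,1,0],[0,0,0]],[0.6,[0,0,0],[0,0,0]]]' 50
```

```text
time_s: 15.43
ee_pos: [476.5, 181.1, 11.1]
ee_rot: [-90.0, -0.0, -90.0]
force: [-0.7, -0.3, -0.1]
gripper_width: 54.5
```

```bash
python3 -m handwheel '[[0,[0,0,0],[0,0,0]],[0,[0,0,0],[0,0,0]],[0,[0,0,0],[0,0,0]],[0,[0,0,0],[0,0,0]],[0,[0,0,0],[0,0,0]],[0,[0,0,0],[0,0,0]],[0,[0,0,0],[0,0,0]],[0,[0,0,0],[0,0,0]],[0,[0,0,0],[0,0,0]],[0,[0,0,0],[0,0,0]]]' 50
python3 -m handwheel '[[0,[0,-4,0],[0,0,0]],[0,[0,-8,0],[0,0,0]],[0,[0,-14,0],[0,0,0]],[0,[0,-18,0],[0,0,0]],[0,[0,-18,0],[0,0,0]],[0,[0,-18,0],[0,0,0]],[0,[0,-16,0],[0,0,0]],[0,[5,-10,2],[0,0,0]],[0,[10,0,4],[0,0,0]],[0,[15,0,6],[0,0,0]]]' 50
python3 -m handwheel '[[0,[18,0,7.5],[0,0,0]],[0,[18,0,7.5],[0,0,0]],[0,[18,0,7.5],[0,0,0]],[0,[18,0,7.5],[0,0,0]],[0,[18,0,7.5],[0,0,0]],[0,[18,0,7.5],[0,0,0]],[0,[18,0,7.5],[0,0,0]],[0,[18,0,7],[0,0,0]],[0,[10,0,4],[0,0,0]],[0,[0,0,0],[0,0,0]]]' 50

```

```text
time_s: 16.27
ee_pos: [476.6, 181.2, 11.6]
ee_rot: [-90.0, 0.0, -90.0]
force: [-1.9, 0.3, 5.1]
gripper_width: 25.1
time_s: 17.1
ee_pos: [488.6, 150.9, 117.5]
ee_rot: [-90.0, 0.0, -89.9]
force: [-0.0, 1.1, -3.9]
gripper_width: 24.9
time_s: 17.93
ee_pos: [552.4, -5.2, 116.3]
ee_rot: [-90.1, -0.0, -90.1]
force: [0.6, -0.2, -2.1]
gripper_width: 25.1
```

```bash
python3 - <<'E'
from h import *
p=env.state()["ee_pos"];print(p)
for c in("side","top"):
    a=env.grab_frame(c)[:,:,::-1]; a=cv2.resize(a,None,fx=5,fy=5,interpolation=cv2.INTER_CUBIC)
    i=env.camera_info(c)
    b=p[2]-11.6
    for r,z,x,y in((23,b,*p[:2]),(23,b+8,*p[:2]),(13,b+52,*p[:2]),(32,45,553,-4.4),(14.5,60,553,-4.4)):
        cv2.polylines(a,[np.round((proj(i,circ(x,y,r,z))+.5)*5).astype(int)],True,(0,0,255),1)
    o=proj(i,[[553,-4,80]])[0].astype(int)*5
    cv2.imwrite(f"pics/s1_{c}.png",a[o[1]-280:o[1]+280,o[0]-300:o[0]+300])
E
```

```text
[552.38982616  -5.23860839 116.29788368]
```

View pics/s1_side.png

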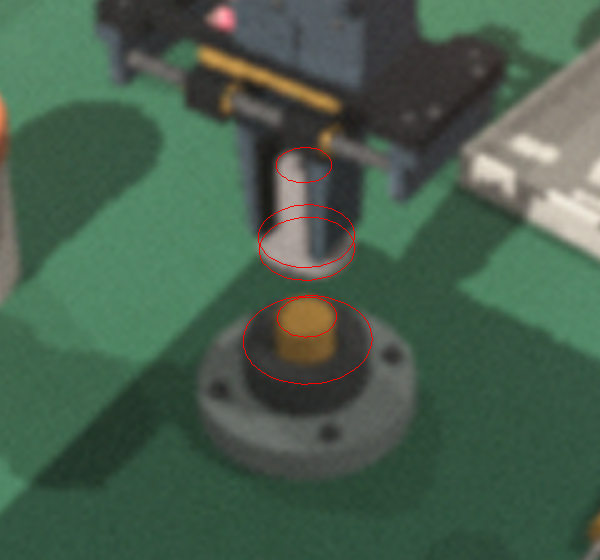

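View pics/s1_top.png

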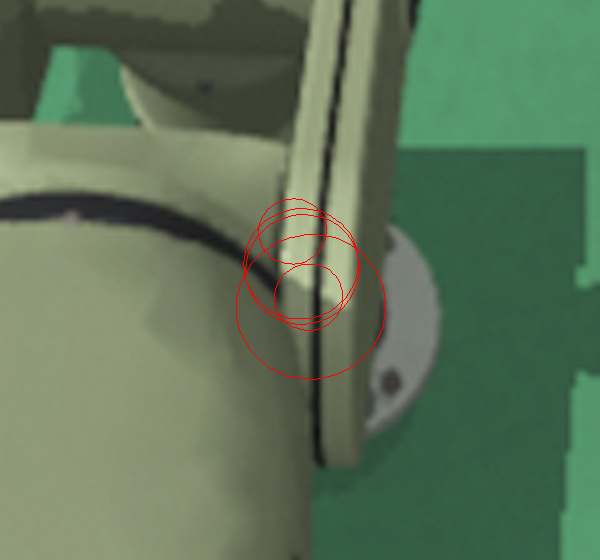

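```bash
python3 -m handwheel '[[0,[-0.8,0,0.6],[0,0,0]],[0,[0,5,0],[0,0,0]],[0,[0,8,0],[0,0,0]],[0,[0,9,0],[0,0,0]],[0,[0,8,0],[0,0,0]],[0,[0,6,0],[0,0,0]],[0,[0,4,0],[0,0,0]],[0,[0,1,0],[0,0,0]],[0,[0,0,0],[0,0,0]],[0,[0,0,0],[0,0,0]]]' 55
python3 -m handwheel '[[0,[0,0.7,0],[0,0,0]],[0,[0,0.7,0],[0,0,0]],[0,[0,0.7,0],[0,0,0]],[0,[0,0.7,0],[0,0,0]],[0,[0,0.7,0],[0,0,0]],[0,[0,0.7,0],[0,0,0]],[0,[0,0.7,0],[0,0,0]],[0,[0,0.7,0],[0,0,0]],[0,[0,0,0],[0,0,0]],[0,[0,0,0],[0,0,0]]]' 55
```

```text
time_s: 18.87
ee_pos: [553.0, -2.0, 76.5]
ee_rot: [-90.0, -0.0, -90.0]
force: [0.6, 1.0, -3.1]
gripper_width: 25.5
time_s: 19.7
ee_pos: [552.8, -2.0, 71.2]
ee_rot: [-90.0, -0.0, -90.0]
force: [-1.9, 0.3, 2.8]
gripper_width: 25.3
```

```bash
python3 -m handwheel '[[0,[0,-2,0],[0,0,0]],[0,[1.2,-1,0],[0,0,0]],[0,[1.2,0,0],[0,0,0]],[0,[0,0,0],[0,0,0]],[0,[0,1,0],[0,0,0]],[0,[0,1,0],[0,0,0]],[0,[0,1,0],[0,0,0]],[0,[0,1,0],[0,0,0]],[0,[0,0,0],[0,0,0]],[0,[0,0,0],[0,0,0]]]' 55
python3 -m handwheel '[[0,[0,1,0],[0,0,0]],[0,[0,1,0],[0,0,0]],[0,[0,1,0],[0,0,0]],[0,[0,1,0],[0,0,0]],[0,[0,1,0],[0,0,0]],[0,[0,1,0],[0,0,0]],[0,[0,1,0],[0,0,0]],[0,[0,1,0],[0,0,0]],[0,[0,1,0],[0,0,0]],[0,[0,0,0],[0,0,0]]]' 55
```

```text
time_s: 20.53
ee_pos: [552.7, -4.4, 70.1]
ee_rot: [-90.0, -0.0, -90.0]
force: [-1.3, -0.5, 3.5]
gripper_width: 25.3
time_s: 21.37
ee_pos: [552.8, -4.4, 60.9]
ee_rot: [-90.0, -0.0, -90.0]
force: [-3.4, -0.5, 6.6]
gripper_width: 25.3
```

```bash
python3 -m handwheel '[[0,[0,0.5,0],[0,0,0]],[0,[0,0.5,0],[0,0,0]],[0,[0,0.5,0],[0,0,0]],[0,[0,0.5,0],[0,0,0]],[0,[0,0.5,0],[0,0,0]],[0,[0,0.5,0],[0,0,0]],[0,[0,0.4,0],[0,0,0]],[0,[0,0.3,0],[0,0,0]],[0,[0,0,0],[0,0,0]],[0,[0,0,0],[0,0,0]]]' 55
```

```text
time_s: 22.2
ee_pos: [552.8, -4.4, 57.5]
ee_rot: [-90.0, -0.0, -90.0]
force: [-3.8, -1.5, 8.3]
gripper_width: 25.2
```

```bash
python3 -m handwheel '[[0,[0,0.2,0],[0,0,0]],[0,[0,0,0],[0,0,0]],[0,[0,0.2,0],[0,0,0]],[0,[0,0,0],[0,0,0]],[0,[0,0.2,0],[0,0,0]],[0,[0,0,0],[0,0,0]],[0,[0,0.2,0],[0,0,0]],[0,[0,0,0],[0,0,0]],[0,[0,0,0],[0,0,0]],[0,[0,0,0],[0,0,0]]]' 55
```

```text
time_s: 23.03
ee_pos: [552.8, -4.4, 56.8]
ee_rot: [-90.0, -0.0, -90.0]
force: [-3.5, -0.5, 7.3]
gripper_width: 25.2
```

```bash
python3 -m handwheel '[[0,[0,0.2,0],[0,0,0]],[0,[0,0,0],[0,0,0]],[0,[0,0.2,0],[0,0,0]],[0,[0,0,0],[0,0,0]],[0,[0,0,0],[0,0,0]],[0,[0,0,0],[0,0,0]],[0,[0,0,0],[0,0,0]],[0,[0,0,0],[0,0,0]],[0,[0,0,0],[0,0,0]],[0,[0,0,0],[0,0,0]]]' 55
python3 -m handwheel '[[0,[0,0.2,0],[0,0,0]],[0,[0,0,0],[0,0,0]],[0,[0,0.2,0],[0,0,0]],[0,[0,0,0],[0,0,0]],[0,[0,0,0],[0,0,0]],[0,[0,0,0],[0,0,0]],[0,[0,0,0],[0,0,0]],[0,[0,0,0],[0,0,0]],[0,[0,0,0],[0,0,0]],[0,[0,0,0],[0,0,0]]]' 55
```

```text
time_s: 23.87
ee_pos: [552.8, -4.4, 56.6]
ee_rot: [-90.0, -0.0, -90.0]
force: [-4.0, -0.0, 10.1]
gripper_width: 25.5
time_s: 24.7
ee_pos: [552.8, -4.4, 56.6]
ee_rot: [-90.0, -0.0, -90.0]
force: [-3.8, -0.5, 11.1]
gripper_width: 24.9
```

```bash
python3 -m handwheel '[[0,[0,0.2,0],[0,0,0]],[0,[0,0,0],[0,0,0]],[0,[0,0.2,0],[0,0,0]],[0,[0,0,0],[0,0,0]],[0,[0,0,0],[0,0,0]],[0,[0,0,0],[0,0,0]],[0,[0,0,0],[0,0,0]],[0,[0,0,0],[0,0,0]],[0,[0,0,0],[0,0,0]],[0,[0,0,0],[0,0,0]]]' 55
python3 -m handwheel '[[0,[0,0.2,0],[0,0,0]],[0,[0,0,0],[0,0,0]],[0,[0,0.2,0],[0,0,0]],[0,[0,0,0],[0,0,0]],[0,[0,0,0],[0,0,0]],[0,[0,0,0],[0,0,0]],[0,[0,0,0],[0,0,0]],[0,[0,0,0],[0,0,0]],[0,[0,0,0],[0,0,0]],[0,[0,0,0],[0,0,0]]]' 55
```

```text
time_s: 25.53
ee_pos: [552.8, -4.4, 56.6]
ee_rot: [-90.0, -0.0, -90.0]
force: [-5.1, -0.0, 14.3]
gripper_width: 25.3
time_s: 26.37
ee_pos: [552.8, -4.4, 56.6]
ee_rot: [-90.0, -0.0, -89.9]
force: [-5.9, -1.0, 17.3]
gripper_width: 25.0
```

```bash
python3 -m handwheel '[[0,[0,0.2,0],[0,0,0]],[0,[0,0.2,0],[0,0,0]],[0,[0,0.2,0],[0,0,0]],[0,[0,0.2,0],[0,0,0]],[0,[0,0,0],[0,0,0]],[0,[0,0,0],[0,0,0]],[0,[0,0,0],[0,0,0]],[0,[0,0,0],[0,0,0]],[0,[0,0,0],[0,0,0]],[0,[0,0,0],[0,0,0]]]' 55
python3 - <<'E'
from h import *
s=env.state();p=s["ee_pos"];print(p,s["force"],s["torque"])
a=env.grab_frame("top");cv2.imwrite("pics/e_top.png",a[:,:,::-1])
for c in("side",):
    a=env.grab_frame(c)[:,:,::-1]; cv2.imwrite("pics/e_full.png",a)
    a=cv2.resize(a,None,fx=5,fy=5,interpolation=cv2.INTER_CUBIC)
    i=env.camera_info(c)
    for r,z in((23,45),(23,53),(13,97),(32,45)):
        cv2.polylines(a,[np.round((proj(i,circ(553,-4.4,r,z))+.5)*5).astype(int)],True,(0,0,255),1)
    o=proj(i,[[553,-4,60]])[0].astype(int)*5
    cv2.imwrite(f"pics/e_{c}.png",a[o[1]-250:o[1]+250,o[0]-300:o[0]+300])
E
```

```text
time_s: 27.2
ee_pos: [552.8, -4.4, 56.5]
ee_rot: [-89.9, -0.0, -90.0]
force: [-7.0, 0.6, 21.5]
gripper_width: 25.0
[552.77715381  -4.40913153  56.5179049 ] [-6.97171947  0.57364875 21.47706639] [-0.11268147  1.36475685  0.03305311]
```

View pics/e_side.png

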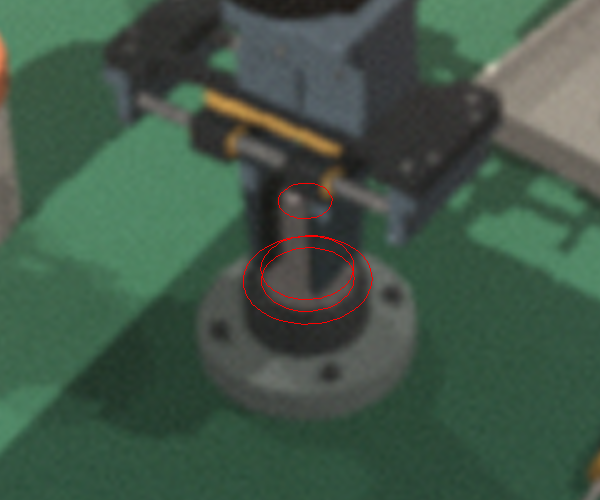

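View pics/e_full.png

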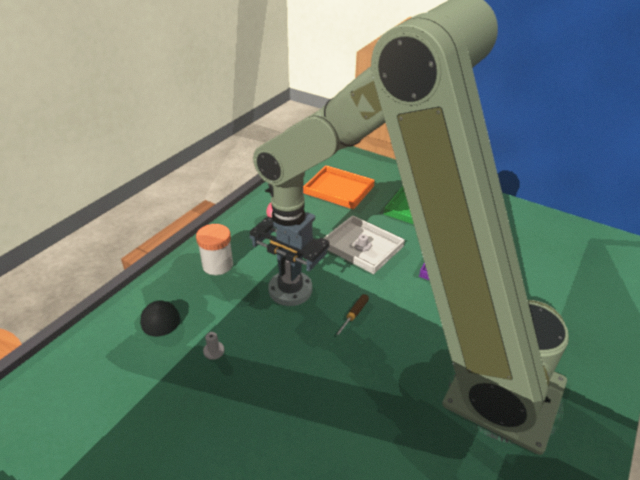

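```bash
python3 - <<'E'
from workcell import env
print(env.job_done()); s=env.state(); print(s["time_s"],s["ee_pos"],s["force"],s["gripper_width"])
E
```

```text
the job is handed in; nothing more can be done
None
the job is handed in; nothing more can be done
```

The job is handed in. I stood the short insert in the aluminium tray and let go of it. I then pressed one full-length insert, the one from about (477, 181), onto the sprung plunger, and finished still holding it down on the collar at about 27 s. `job_done()` reports no verdict, so these are only my own last checks.

- **Press:** The tool stopped at z ≈ 56.5 mm, which puts the flange at collar height (45 mm), so the plunger is level with it. From there the vertical force rose from about 8 N to 21.5 N with almost no further movement. I estimate 13–14 N of that is on the collar, well under the 60 N limit.
- **Centring:** The tool ended at (552.8, −4.4), against a measured station axis of (553.0, −4.4). The outline of a seated insert, drawn on the last side picture, matched. The tool read upright to about 0.1°.
- **Side force:** A sideways force of about 7 N in x remained at the end; nothing had visibly shifted or tilted.
- **Other items:** In the last side picture the short insert stands in the white tray. The other full insert, the dome, the canister and the awl look unmoved. The ball was mostly hidden behind the gripper there, but it was in place in an earlier picture. I saved a last top picture but did not look at it.

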